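Free the slicing plate held by a left-hand nut

ROBOT

A 6-joint arm with a two-finger parallel gripper is mounted at the origin on the work surface. World frame = base frame: x ahead of the robot, y to its left, z up, the work surface at z = 0. Lengths are in mm, angles in rad, forces in N, time in s.
With the tool pointing down it reaches from about 300 to 775 mm from the base axis. Payload 14.6 kg.
Tool frame: the origin (TCP) lies at the very end of the fingers, on their centre line; the grasp point (between the pads) lies 19 mm behind it; z points along the fingers, y is the line along which they close (so a half turn about z gives the same grasp; the last joint's range is limited). The gripper opens to 94 mm and grips with 3 to 60 N. Pads are 16 mm wide; open, the fingers measure 119 mm over their backs; the gripper's body (75 mm by 177 mm) begins 78 mm behind the grasp point.
Start: joints at [-1.316, 0.3, 1.521, -0, 1.321, -0.067], TCP at [173.944, -521.759, 205.446] pointing down, gripper open.
Joint ranges: [-3.03, 3.03], [-0.79, 2.21], [0.23, 2.52], [-1.04, 4.18], [0, 3.07], [-2.55, 2.55]. Speed limits (rad/s): [2.22, 2.22, 2.57, 3.14, 3.14, 3.14].

INTERFACE

Orientations are given as [roll, pitch, yaw] about the fixed x, y, z axes, in that order (R = Rz(yaw) Ry(pitch) Rx(roll)).
In Python, from cell import manip, optics gives the robot as it stands.
- The arm moves only by the shell command python3 -m crank 'ROWS' [FORCE]. ROWS is JSON, a list of rows, each a list of 7 numbers: the opening in per cent of the stroke, from 0 (shut) to 100 (fully open), then the shift along the tool's x, y, z in mm, then the turn, a rotation vector about the tool's x, y, z in rad. A call has 1 to 10 rows; each row is the pose to reach, as a shift and turn from the pose commanded when the call began, along the tool's axes at that moment; what a row does not reach only later rows make up. A row lasts 1/10 s, in which the tool goes at most 50 mm and 8.59 degrees, less where a joint would pass 70% of its speed; a pose out of reach is approached as far as the arm can. A call with a gripper value outside its range is refused whole. The fingers move at their own pace and stop on an object; FORCE is the grip in N (left out, the last holds). Time passes only in rows, so rows that repeat a pose let the fingers close. It gives the time, the measured TCP pose, the force, the opening and the grip force at its end, in the units of the state.
- manip.read_state(): the state, without advancing time (a new reading comes with each control period).
- optics.camera(name): name is "side" or "top" or "wrist"; returns (picture, depth): 420x560x3 uint8, red, green, blue; 420x560 float32, mm along the optical axis (not along the pixel's ray), 0 where there is no reading.
- optics.calibration(name): a dict with "camera_matrix" (3x3 intrinsics, pixels), "R" (3x3) and "t" (3): a world point X has camera coordinates R X + t. Camera axes: x right, y down, z forward; pixel columns grow to the right and rows downward; lengths in mm; the calibration is good to about 2 mm. The wrist camera is an equidistant fisheye: a pixel r from the principal point sees the ray r / f radians off the axis. A picture is of the moment at which its call begins: read the wrist's pose just before it. calibration takes no time and is no camera call; for the wrist camera it gives the pose at the moment of the call.
- manip.sign_off(): hands the job in; it is judged then, once.
The state is a dict: "clock": time; "joints": joint angles; "qd": joint speeds; "effort": joint torques, N m; "eef_pos": TCP position; "eef_rot": TCP orientation; "wrist_force": force on the tool from outside, world axes, zero at the start; "moment": the same for the moment, N m; "finger_gap": finger opening in mm; "finger_force": force on a finger pad.
Only numpy, scipy, OpenCV 4.12 (cv2) and the standard library are available. Lean on these libraries where they do the work, as an engineer would, in place of code of your own. Each camera call takes 0.05 s, during which the arm holds its last target. There are 200 camera calls.

TASK

Take the slicing plate off the vegetable slicer for washing: its lever nut has a LEFT-HAND thread, so confirm by feel that it gives clockwise (seen from above), never force it, and back it off clockwise gently until it just comes up against its stop. Then lift the plate off its locating pin, draw it out from under the raised nut without jamming it, and lay it flat inside the dark washing tray, grip upwards, without dropping it. Leave the nut backed off, let go, and disturb nothing else.

Things in the scene. Friction and masses are not known exactly. Their poses are not given: they have to be found in the camera images.
- machine: vegetable slicer, fixed: white body 190 (x) x 160 (y) mm, flat deck on top, 90 mm above the counter. Origin on the counter under its centre; x points from the plate's grip end to the steel stub, z up. On the deck: the stub (14 mm diameter, 57 mm tall) at x = 25 mm, and a locating pin (8 mm diameter, 4.5 mm tall) at x = -20 mm, both at y = 0.
- deck_axis (a point): point on the deck (90 mm above the counter) on the axis of the stub and nut; axes as machine.
- nut: steel lever nut, captive, cannot come off. Origin on its axis, 22 mm below nut_axis. Tight at the start: under 0.06 rad of slack anticlockwise, then solid. Clockwise from above it loosens against steady friction of 0.2 N m (about 4 N at the lever point), rises 6 mm per radian, stays where left, and meets a hard stop somewhere 1.2 to 2.4 rad from tight, to be found by feel. Over 20 N on it is forcing it.
- nut_axis (a point): point on the nut's axis at mid-height of its lever, 27 mm above the deck at the start; x points outward along the lever. Hub 34 mm diameter, its top 15 mm above this point. Under the nut a captive steel washer, 44 mm diameter, rests on the plate when tight and rises with the nut; its underside is 22 mm below this point.
- nut_lever (a point): mid-length of the nut's one lever, 52 mm out from the nut's axis, axes as nut_axis (x outward along the lever, z up). The lever is a straight steel bar 12 mm wide and 18 mm tall (9 mm above and below this point), from the hub to a round end 20 mm in diameter centred 74 mm from the axis.
- plate_grip (a point): centre of the black upright grip on the loose slicing plate (0.2 kg): 12 mm thick along the plate's x, 50 mm long along its y, 30 mm tall. x points from the grip towards the nut, z up; the plate's underside is 20 mm below this point. The grip stands 85 mm from the nut's axis.
- plate_centre (a point): middle of the aluminium plate, 140 (x) x 90 (y) x 5 mm, 55 mm along +x from the grip. A slot 18 mm wide, open at the +x edge, straddles the stub; a 12 mm square hole 15 mm to the -x side sits over the pin. Seated flat on the deck. With the nut at its stop the plate can be lifted 5 to 10 mm, then drawn straight along its -x; drawn 65 mm it is clear of the nut.
- plate: the slicing plate with its grip; origin on its underside, 60 mm along +x from the grip's centre; axes as plate_grip.
- tray_in (a point): fixed dark steel tray, open on top; centre of its inner floor (5 mm above the counter), inside 230 mm (x) x 180 mm (y), rim 24 mm above the counter, walls 5 mm thick, z up.
- timer: bystander, leave alone: white kitchen timer, 54 mm across, 58 mm tall, between slicer and tray; origin at the centre of its underside
- mug: bystander, leave alone: white mug, 74 mm across, 90 mm tall; origin at the centre of its underside
- oil: bystander, leave alone: green oil bottle, 64 mm across, 230 mm tall; origin at the centre of its underside
- jar: bystander, leave alone: glass jar with a steel cap, 70 mm across, 100 mm tall; origin at the centre of its underside
- saucepan: bystander, leave alone: dark blue saucepan, 170 mm across, 90 mm tall, with a long steel handle pointing along its +y, its end 95 mm high; origin at the centre of its underside
- bowl: bystander, leave alone: blue bowl, 140 mm across, 55 mm tall; origin at the centre of its underside
- spoon: bystander, leave alone: wooden spoon lying flat, 240 mm long; origin at the centre of its underside or thereabouts

How it is judged:
By the outcome, as a careful person would: the job done as asked, in the order asked, and still so for the second after the job is handed in, with the robot touching nothing.
It also fails if it takes over 72 s, if anything falls off the work surface, if the arm or the gripper's body presses on something with over 40 N, if the wrist force passes 120 N, or if a joint passes its speed limit or range.

## Working session

There is one attempt and no reset: what is moved stays moved. The work goes in short steps, Python scripts to look and compute and a shell command to move; the robot and the scene stay as the last step left them, time stands still between calls to the robot, and variables do not carry over. Pictures are saved under pics/ and viewed, at most 10 in all, crops included, and the job is handed in when it is done.

```bash
ls; mkdir -p pics; python3 - <<'E'
from cell import manip, optics
import cv2,numpy as np
print(manip.read_state())
for n in("top","side"):
    p,d=optics.camera(n); np.savez(f"pics/{n}0.npz",p=p,d=d); cv2.imwrite(f"pics/{n}0.png",p[:,:,::-1]); c=optics.calibration(n); print(n,c)
E
```

```text
pics
{'clock': 0.0, 'joints': array([-1.31557969e+00,  3.00483272e-01,  1.52157942e+00, -1.95347110e-05,
        1.32070007e+00, -6.65987893e-02]), 'qd': array([-0.00095722, -0.0002773 , -0.00108742, -0.00091898, -0.00073037,
        0.00016015]), 'effort': array([-1.40032909e-03, -5.31808019e+01, -3.52734518e+01,  7.07320590e-02,
        2.44048942e-02, -1.07267044e-04]), 'eef_pos': array([ 173.88554546, -521.51179297,  204.88035549]), 'eef_rot': array([-3.14042388e+00, -5.89909180e-05,  3.21820235e-01]), 'wrist_force': array([-0.1830143 , -0.12815508, -0.89220816]), 'moment': array([ 0.01926   , -0.04459785, -0.02416176]), 'finger_force': 0.0, 'finger_gap': 94.20139502469145}
top {'camera_matrix': array([[419.67118012,   0.        , 282.22268396],
       [  0.        , 419.67118012, 208.01557077],
       [  0.        ,   0.        ,   1.        ]]), 'R': array([[-0.00937049, -0.9998192 , -0.01654567],
       [-0.99269236,  0.0112919 , -0.12014311],
       [ 0.12030822,  0.01529897, -0.99261869]]), 't': array([  -9.36246337,  543.43452333, 1089.82356378])}
side {'camera_matrix': array([[388.17797339,   0.        , 282.73769042],
       [  0.        , 388.17797339, 208.26319641],
       [  0.        ,   0.        ,   1.        ]]), 'R': array([[-0.8479345 , -0.52996016,  0.01221947],
       [-0.26948683,  0.41109862, -0.87084716],
       [ 0.45649089, -0.74171433, -0.49140199]]), 't': array([454.60815742, 238.11814569, 828.19685655])}
```

View pics/top0.png

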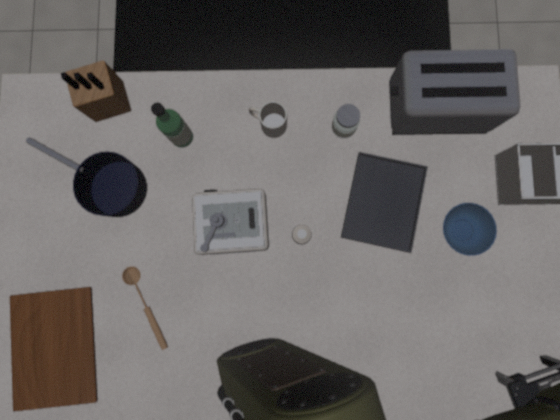

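View pics/side0.png

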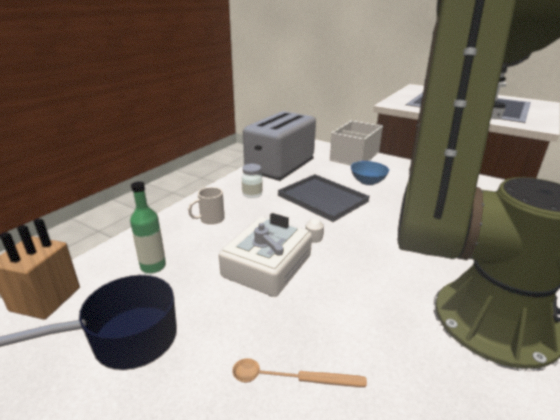

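The top view shows the slicer at about (230,221), with the nut hub at (217,219), the lever end at (206,247) and the grip at (251,218). The timer is at (301,234) and the tray at about (385,201). The side view agrees. Next I'll measure these roughly.

```bash
cat > h.py <<'E'
import numpy as np,cv2
from cell import manip,optics
def ray(c,u,v,fish=False):
    K=c["camera_matrix"]; x=(u-K[0,2])/K[0,0]; y=(v-K[1,2])/K[1,1]
    if fish:
        r=np.hypot(x,y); s=np.sin(r)/r if r>1e-9 else 1.; d=np.array([x*s,y*s,np.cos(r)])
    else: d=np.array([x,y,1.])
    return -c["R"].T@c["t"], c["R"].T@d
def onz(c,u,v,z,fish=False):
    o,d=ray(c,u,v,fish); return o+d*(z-o[2])/d[2]
E
python3 - <<'E'
from h import *
c=optics.calibration("top"); z=np.load("pics/top0.npz"); p=z["p"]; hsv=cv2.cvtColor(p,cv2.COLOR_RGB2HSV); V=hsv[...,2]
def blobs(m,box,h,n):
    M=np.zeros_like(m,np.uint8); x0,y0,x1,y1=box; M[y0:y1,x0:x1]=m[y0:y1,x0:x1]
    cs,_=cv2.findContours(M,cv2.RETR_EXTERNAL,cv2.CHAIN_APPROX_NONE)
    for k in sorted(cs,key=cv2.contourArea)[::-1][:2]:
        r=cv2.minAreaRect(k); b=cv2.boxPoints(r); w=np.array([onz(c,*q,h)[:2] for q in b])
        print(n,"ctr",onz(c,*r[0],h)[:2].round(),"corners",w.round().tolist(),"sides",np.linalg.norm(np.diff(w,axis=0),axis=1).round())
blobs(V<90,(330,140,440,262),24,"tray")
blobs(V<70,(235,200,262,235),120,"grip")
for u,v,h,n in((217,219,132,"hub"),(206,247,126,"leverend"),(301,234,58,"timer")): print(n,onz(c,u,v,h).round())
print(c["R"].T@-c["t"])
cv2.imwrite("pics/crop0.png",cv2.resize(p[170:270,170:320,::-1],None,fx=5,fy=5,interpolation=cv2.INTER_CUBIC))
E
```

```text
tray ctr [ 558. -290.] corners [[463.0, -169.0], [697.0, -224.0], [654.0, -413.0], [422.0, -354.0]] sides [241. 194. 239.]
grip ctr [510.  60.] corners [[533.0, 68.0], [534.0, 56.0], [487.0, 53.0], [486.0, 64.0]] sides [11. 47. 11.]
hub [506. 143. 132.]
leverend [439. 170. 126.]
timer [472. -63.  58.]
[ 408.26083257  -32.17035268 1146.91425051]
```

View pics/crop0.png

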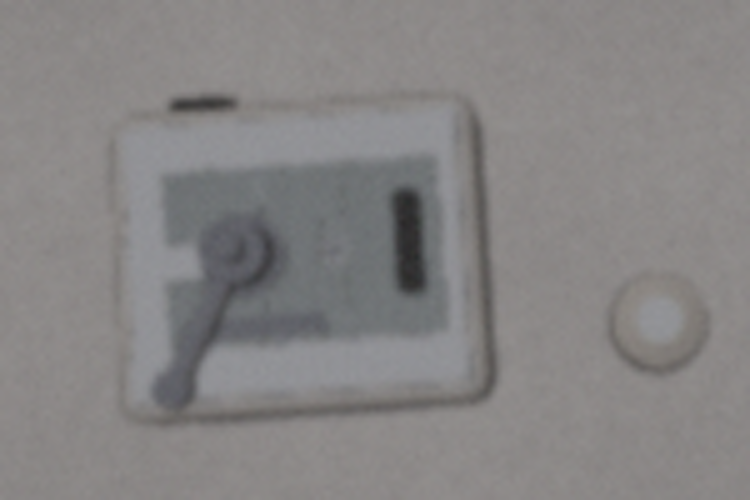

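The crop shows the hub at about crop (238,250) and the lever end at (175,390). That puts the lever at about 158° in world axes, with clockwise being towards +y. The grip is at (408,240) and the timer at (658,320). The sizes agree: tray 241×194, grip 11×47, lever 72 mm. I'll go above the nut for a close look.

```bash
cat >> h.py <<'E'
from scipy.spatial.transform import Rotation as Rn
def go(x,y,z,yaw):
    "print tool-axis shift and turn from measured pose to a tool-down pose"
    s=manip.read_state(); A=Rn.from_euler("xyz",s["eef_rot"]); B=Rn.from_euler("xyz",[np.pi,0,yaw])
    print("shift",A.inv().apply(np.array([x,y,z])-s["eef_pos"]).round(1),"turn",(A.inv()*B).as_rotvec().round(3))
E
R='[100,490,-503,-75,0,0,-1.45]'
python3 -m crank '[[100,490,-503,-75,0,0,-1.4],[100,490,-503,-75,0,0,-1.4],[100,490,-503,-75,0,0,-1.4],[100,490,-503,-75,0,0,-1.4],[100,490,-503,-75,0,0,-1.4],[100,490,-503,-75,0,0,-1.4],[100,490,-503,-75,0,0,-1.4],[100,490,-503,-75,0,0,-1.4],[100,490,-503,-75,0,0,-1.4],[100,490,-503,-75,0,0,-1.4]]' 20
python3 -c "
from h import *
go(480,110,280,2.76)"
```

```text
clock: 1.1
eef_pos: [390.7, -72.1, 258.8]
eef_rot: [3.141, 0.0, 1.727]
wrist_force: [0.4, -0.5, -0.7]
finger_gap: 94.1
finger_force: 0.0
shift [166.  116.6 -21.1] turn [ 0.     0.    -1.033]
```

```bash

python3 -m crank '[[100,166,117,-21,0,0,-1.033],[100,166,117,-21,0,0,-1.033],[100,166,117,-21,0,0,-1.033],[100,166,117,-21,0,0,-1.033],[100,166,117,-21,0,0,-1.033],[100,166,117,-21,0,0,-1.033],[100,166,117,-21,0,0,-1.033],[100,166,117,-21,0,0,-1.033],[100,166,117,-21,0,0,-1.033]]'
python3 - <<'E'
from h import *
c=optics.calibration("wrist"); p,d=optics.camera("wrist"); import pickle; pickle.dump((c,p,d),open("pics/w1.pkl","wb"))
cv2.imwrite("pics/w1.png",p[:,:,::-1]); print(c, -c["R"].T@c["t"])
E
```

```text
clock: 2.0
eef_pos: [481.1, 107.5, 279.4]
eef_rot: [-3.141, -0.0, 2.751]
wrist_force: [0.1, 0.8, 0.0]
finger_gap: 93.6
finger_force: 0.0
{'camera_matrix': array([[325.1922621 ,   0.        , 278.38705693],
       [  0.        , 325.1922621 , 199.74980011],
       [  0.        ,   0.        ,   1.        ]]), 'R': array([[ 0.38160251,  0.92432525, -0.00153308],
       [ 0.89187357, -0.36776836,  0.26326407],
       [ 0.24277781, -0.10182955, -0.96472259]]), 't': array([-281.64306374, -436.30268702,  358.24431236])} [409.62876276 136.3513283  460.03742171]
```

View pics/w1.png

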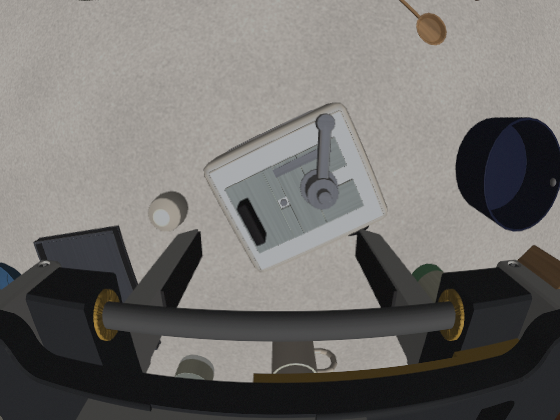

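The wrist view shows the hub and stub at about (322,190), the lever end at (325,122), the grip at (252,222), the timer at (168,210) and the pin hole at (284,202). Next I'll measure these points.

```bash
python3 - <<'E'
from h import *
import pickle
c,p,d=pickle.load(open("pics/w1.pkl","rb")); f=lambda u,v,z:onz(c,u,v,z,True)
g=cv2.cvtColor(p,cv2.COLOR_RGB2GRAY)
crop=cv2.resize(p[100:280,200:400,::-1],None,fx=4,fy=4,interpolation=cv2.INTER_CUBIC); crop=crop[:600]; cv2.imwrite("pics/w1c.png",crop)
for n,u,v,z in(("stub",322,195,147),("hub",321,188,132),("end",325,122,126),("pinhole",284,202,95)): 
    print(n,f(u,v,z).round(1)[:2], "depth z:", d[v,u], "pred depth", (c["R"]@f(u,v,z)+c["t"])[2].round(1))
m=np.zeros_like(g); m[190:255,225:275]=(g[190:255,225:275]<60)
k=max(cv2.findContours(m,0,cv2.CHAIN_APPROX_NONE)[0],key=cv2.contourArea); r=cv2.minAreaRect(k); print(r,[f(*q,125)[:2].round(1).tolist() for q in cv2.boxPoints(r)], f(*r[0],125).round(1))
E
```

```text
stub [500.5 145.5] depth z: 323.01163 pred depth 323.1
hub [497.4 147.6] depth z: 335.60864 pred depth 336.6
end [435.6 176.7] depth z: 321.1295 pred depth 324.4
pinhole [506.5 102.8] depth z: 378.38513 pred depth 379.1
((251.712158203125, 221.62298583984375), (47.41262435913086, 14.504520416259766), 62.10273361206055) [[480.2, 55.1], [478.6, 71.0], [532.0, 74.2], [534.2, 57.7]] [505.7  64.6 125. ]
```

View pics/w1c.png

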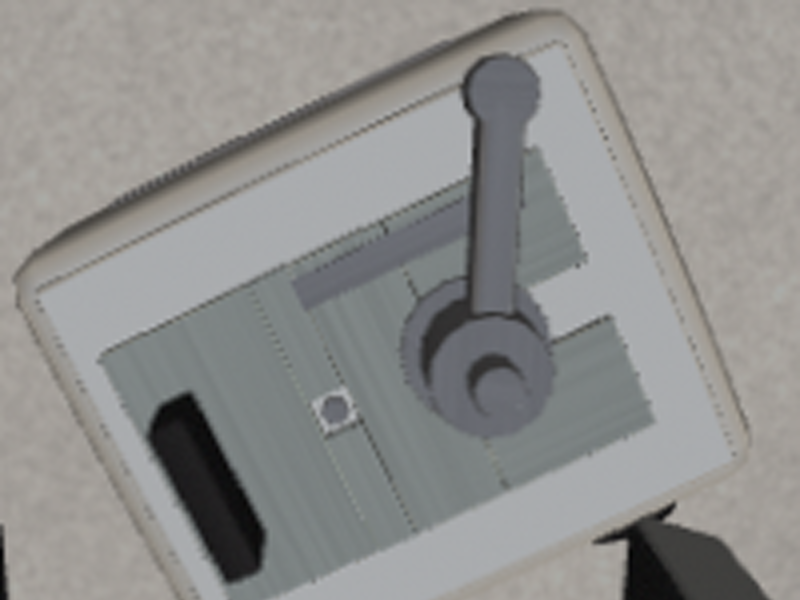

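The crop shows the hub top at crop (491,375), the stub top at (499,390), the lever end at (503,90) and the pin at (335,408).

```bash
python3 - <<'E'
from h import *
import pickle
c,p,d=pickle.load(open("pics/w1.pkl","rb")); f=lambda u,v,z:onz(c,u,v,z,True)[:2]
h=f(322.7,193.7,132);s=f(324.7,197.5,147);e=f(325.7,122.5,126);pin=f(283.7,202,94.5)
a=(h+s)/2; print("hub",h,"stub",s,"end",e,"pin",pin,"ax-pin",np.linalg.norm(a-pin),np.arctan2(*(a-pin)[::-1]),"lever",np.linalg.norm(e-a),np.arctan2(*(e-a)[::-1]))
L=np.arctan2(*(e-a)[::-1]); t=a+52*np.array([np.cos(L),np.sin(L)]); print("target",t)
go(*t,150,L); go(*t,106,L)
E
```

```text
hub [503.79581419 147.1107753 ] stub [503.94490253 147.12442724] end [436.32772792 177.22758582] pin [506.49988383 102.46284718] ax-pin 44.73210778891956 1.629614083536009 lever 73.95010545790971 2.7222433586233405
target [456.37594627 168.29024446]
shift [ 46.   46.9 129.5] turn [-0.    -0.     0.029]
shift [ 46.   46.9 173.5] turn [-0.    -0.     0.029]
```

```bash

python3 -m crank '[[40,46,47,60,0,0,0.029],[40,46,47,130,0,0,0.029],[40,46,47,130,0,0,0.029],[40,46,47,130,0,0,0.029],[40,46,47,140,0,0,0.029],[40,46,47,150,0,0,0.029],[40,46,47,160,0,0,0.029],[40,46,47,168,0,0,0.029],[40,46,47,173,0,0,0.029],[40,46,47,173,0,0,0.029]]' 20
python3 -m crank '[[19,0,0,0,0,0,0],[19,0,0,0,0,0,0],[19,0,0,0,0,0,0],[19,0,0,0,0,0,0]]'
python3 -c "
from h import *
s=manip.read_state();print(s['wrist_force'],s['moment'],s['joints'])
c=optics.calibration('wrist');p,d=optics.camera('wrist');cv2.imwrite('pics/w2.png',p[100:400,150:450,::-1])
go(456.4,168.3,106,2.722)"
```

```text
clock: 3.05
eef_pos: [456.1, 168.2, 106.1]
eef_rot: [-3.141, -0.001, 2.726]
wrist_force: [0.0, -0.4, -1.0]
finger_gap: 37.5
finger_force: 0.0
clock: 3.45
eef_pos: [456.3, 168.4, 106.7]
eef_rot: [3.141, 0.0, 2.726]
wrist_force: [0.3, -0.2, -0.0]
finger_gap: 17.9
finger_force: 0.0
[ 0.30400863 -0.23112433 -0.01892499] [ 0.04313164 -0.16727559 -0.00618937] [ 2.78281943e-01  2.70392666e-01  1.80622619e+00  5.89711716e-06
  1.06461122e+00 -8.76790510e-01]
shift [-0.1 -0.1  0.7] turn [0.    0.    0.004]
```

View pics/w2.png

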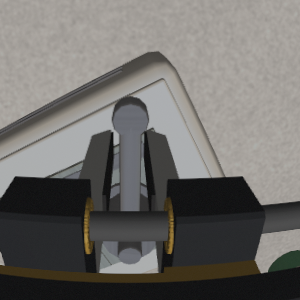

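The view shows the lever lying between the fingers with about 3 mm free on each side. Next I'll make the gentle clockwise feel (tool +y is clockwise).

```bash
cat > chk.py <<'E'
# axis fixed; prints arc angle (rad from start), tangential force on tool; exit 1 if over 10 N
from h import *
import sys
s=manip.read_state(); y=s["eef_rot"][2]; t=np.array([np.sin(y),-np.cos(y)]); r=np.array([np.cos(y),np.sin(y)])
F=s["wrist_force"]; q=s["eef_pos"][:2]-[503.9,147.1]
a=2.722-np.arctan2(q[1],q[0])
print(f"clk {s['clock']:.2f} phi {a:.3f} yawphi {2.722-y:.3f} rad {np.hypot(*q):.1f} z {s['eef_pos'][2]:.1f} Ftan {F[:2]@t:.1f} Frad {F[:2]@r:.1f} Fz {F[2]:.1f} Mz {s['moment'][2]:.2f}")
sys.exit(bool(abs(F[:2]@t)>10))
E
python3 -m crank '[[19,0,1.5,0,0,0,0.03],[19,0,2.5,0,0,0,0.05],[19,0,3,0,0,0,0.06]]' >/dev/null; python3 chk.py &&
python3 -m crank '[[19,0,0.5,0,0,0,0.01],[19,0,1,0,0,0,0.02]]' >/dev/null; python3 chk.py &&
python3 -m crank '[[19,0,0.5,0,0,0,0.01],[19,0,1,0,0,0,0.02]]' >/dev/null; python3 chk.py &&
python3 -m crank '[[19,0,0.5,0,0,0,0.01],[19,0,1,0,0,0,0.02],[19,0,2,-0.2,0,0,0.04]]' >/dev/null; python3 chk.py
```

```text
clk 3.80 phi 0.060 yawphi 0.057 rad 52.3 z 106.6 Ftan 0.7 Frad 0.4 Fz -0.2 Mz 0.02
clk 4.00 phi 0.074 yawphi 0.077 rad 52.3 z 106.5 Ftan -3.0 Frad -0.5 Fz 0.3 Mz 0.02
clk 4.20 phi 0.092 yawphi 0.097 rad 52.3 z 106.5 Ftan -3.7 Frad -0.8 Fz 0.8 Mz 0.06
clk 4.50 phi 0.134 yawphi 0.137 rad 52.4 z 106.7 Ftan -3.9 Frad 0.8 Fz 1.4 Mz 0.03
```

It gives clockwise at about 4 N, so the thread direction is confirmed. I'll go on to about 1.1 rad, below the earliest possible stop, then feel in 1 mm steps.

```bash

python3 -m crank '[[19,-0.1,3.6,-0.4,0,0,0.07],[19,-0.5,7.3,-0.8,0,0,0.14],[19,-1.1,10.8,-1.3,0,0,0.21],[19,-2,14.4,-1.7,0,0,0.28],[19,-3.2,17.8,-2.1,0,0,0.35],[19,-4.5,21.2,-2.5,0,0,0.42],[19,-6.1,24.5,-2.9,0,0,0.49]]' >/dev/null; python3 chk.py || exit
python3 -m crank '[[19,-0.1,3.6,-0.4,0,0,0.07],[19,-0.5,7.3,-0.8,0,0,0.14],[19,-1.1,10.8,-1.3,0,0,0.21],[19,-2,14.4,-1.7,0,0,0.28],[19,-3.2,17.8,-2.1,0,0,0.35],[19,-4.5,21.2,-2.5,0,0,0.42],[19,-6.1,24.5,-2.9,0,0,0.49]]' >/dev/null; python3 chk.py || exit
python3 -m crank '[[19,0,1,-0.1,0,0,0.019]]' >/dev/null; python3 chk.py || exit
python3 -m crank '[[19,0,1,-0.1,0,0,0.019]]' >/dev/null; python3 chk.py || exit
python3 -m crank '[[19,0,1,-0.1,0,0,0.019]]' >/dev/null; python3 chk.py || exit
python3 -m crank '[[19,0,1,-0.1,0,0,0.019]]' >/dev/null; python3 chk.py || exit
```

```text
clk 5.20 phi 0.621 yawphi 0.630 rad 52.7 z 109.6 Ftan -4.8 Frad 0.9 Fz 1.9 Mz 0.01
clk 5.90 phi 1.105 yawphi 1.120 rad 53.0 z 112.5 Ftan -5.2 Frad 2.5 Fz 1.7 Mz 0.09
clk 6.00 phi 1.128 yawphi 1.138 rad 52.9 z 112.7 Ftan -3.7 Frad 2.1 Fz 2.6 Mz -0.02
clk 6.10 phi 1.144 yawphi 1.154 rad 52.6 z 112.7 Ftan -4.2 Frad 2.5 Fz 1.4 Mz 0.01
clk 6.20 phi 1.164 yawphi 1.174 rad 52.5 z 112.8 Ftan -4.1 Frad 2.9 Fz 1.6 Mz 0.06
clk 6.30 phi 1.185 yawphi 1.193 rad 52.4 z 112.9 Ftan -4.9 Frad 2.7 Fz 1.4 Mz -0.01
```

```bash
sed -i 's/>10)/>7.5)/' chk.py
python3 -m crank '[[19,0,1,-0.1,0,0,0.019]]' >/dev/null; python3 chk.py || exit
python3 -m crank '[[19,0,1,-0.1,0,0,0.019]]' >/dev/null; python3 chk.py || exit
python3 -m crank '[[19,0,1,-0.1,0,0,0.019]]' >/dev/null; python3 chk.py || exit
python3 -m crank '[[19,0,1,-0.1,0,0,0.019]]' >/dev/null; python3 chk.py || exit
python3 -m crank '[[19,0,1,-0.1,0,0,0.019]]' >/dev/null; python3 chk.py || exit
python3 -m crank '[[19,0,1,-0.1,0,0,0.019]]' >/dev/null; python3 chk.py || exit
python3 -m crank '[[19,0,1,-0.1,0,0,0.019]]' >/dev/null; python3 chk.py || exit
python3 -m crank '[[19,0,1,-0.1,0,0,0.019]]' >/dev/null; python3 chk.py || exit
python3 -m crank '[[19,0,1,-0.1,0,0,0.019]]' >/dev/null; python3 chk.py || exit
python3 -m crank '[[19,0,1,-0.1,0,0,0.019]]' >/dev/null; python3 chk.py || exit
python3 -m crank '[[19,0,1,-0.1,0,0,0.019]]' >/dev/null; python3 chk.py || exit
python3 -m crank '[[19,0,1,-0.1,0,0,0.019]]' >/dev/null; python3 chk.py || exit
python3 -m crank '[[19,0,1,-0.1,0,0,0.019]]' >/dev/null; python3 chk.py || exit
python3 -m crank '[[19,0,1,-0.1,0,0,0.019]]' >/dev/null; python3 chk.py || exit
python3 -m crank '[[19,0,1,-0.1,0,0,0.019]]' >/dev/null; python3 chk.py || exit
python3 -m crank '[[19,0,1,-0.1,0,0,0.019]]' >/dev/null; python3 chk.py || exit
python3 -m crank '[[19,0,1,-0.1,0,0,0.019]]' >/dev/null; python3 chk.py || exit
python3 -m crank '[[19,0,1,-0.1,0,0,0.019]]' >/dev/null; python3 chk.py || exit
python3 -m crank '[[19,0,1,-0.1,0,0,0.019]]' >/dev/null; python3 chk.py || exit
python3 -m crank '[[19,0,1,-0.1,0,0,0.019]]' >/dev/null; python3 chk.py || exit
python3 -m crank '[[19,0,1,-0.1,0,0,0.019]]' >/dev/null; python3 chk.py || exit
python3 -m crank '[[19,0,1,-0.1,0,0,0.019]]' >/dev/null; python3 chk.py || exit
python3 -m crank '[[19,0,1,-0.1,0,0,0.019]]' >/dev/null; python3 chk.py || exit
python3 -m crank '[[19,0,1,-0.1,0,0,0.019]]' >/dev/null; python3 chk.py || exit
```

```text
clk 6.40 phi 1.205 yawphi 1.212 rad 52.3 z 113.1 Ftan -4.1 Frad 1.8 Fz 1.5 Mz 0.02
clk 6.50 phi 1.225 yawphi 1.231 rad 52.3 z 113.2 Ftan -5.2 Frad 2.8 Fz 1.6 Mz -0.01
clk 6.60 phi 1.244 yawphi 1.250 rad 52.3 z 113.3 Ftan -4.0 Frad 2.8 Fz 0.8 Mz -0.01
clk 6.70 phi 1.264 yawphi 1.269 rad 52.3 z 113.4 Ftan -5.0 Frad 3.0 Fz 1.2 Mz -0.07
clk 6.80 phi 1.283 yawphi 1.288 rad 52.3 z 113.5 Ftan -4.4 Frad 3.5 Fz 1.4 Mz 0.01
clk 6.90 phi 1.303 yawphi 1.308 rad 52.3 z 113.6 Ftan -4.6 Frad 2.9 Fz 1.3 Mz 0.03
clk 7.00 phi 1.322 yawphi 1.327 rad 52.3 z 113.7 Ftan -4.7 Frad 2.0 Fz 1.7 Mz 0.04
clk 7.10 phi 1.341 yawphi 1.346 rad 52.3 z 113.8 Ftan -4.5 Frad 2.7 Fz 1.6 Mz -0.01
clk 7.20 phi 1.361 yawphi 1.365 rad 52.3 z 113.9 Ftan -4.7 Frad 2.9 Fz 2.1 Mz 0.05
clk 7.30 phi 1.380 yawphi 1.384 rad 52.3 z 114.0 Ftan -4.0 Frad 2.1 Fz 1.4 Mz 0.03
clk 7.40 phi 1.400 yawphi 1.403 rad 52.3 z 114.1 Ftan -4.3 Frad 2.1 Fz 1.7 Mz 0.01
clk 7.50 phi 1.419 yawphi 1.422 rad 52.3 z 114.2 Ftan -4.1 Frad 2.3 Fz 0.7 Mz -0.06
clk 7.60 phi 1.437 yawphi 1.441 rad 52.3 z 114.3 Ftan -3.8 Frad 1.8 Fz 1.5 Mz -0.01
clk 7.70 phi 1.
[... 199 characters left out ...]
 Ftan -4.9 Frad 2.7 Fz 2.1 Mz 0.03
clk 8.00 phi 1.514 yawphi 1.517 rad 52.4 z 114.7 Ftan -3.8 Frad 2.7 Fz 1.6 Mz 0.03
clk 8.10 phi 1.533 yawphi 1.536 rad 52.3 z 114.8 Ftan -4.9 Frad 2.0 Fz 1.4 Mz 0.02
clk 8.20 phi 1.552 yawphi 1.555 rad 52.4 z 114.9 Ftan -3.5 Frad 1.6 Fz 0.8 Mz 0.02
clk 8.30 phi 1.572 yawphi 1.574 rad 52.3 z 115.0 Ftan -4.7 Frad 2.2 Fz 3.0 Mz 0.03
clk 8.40 phi 1.590 yawphi 1.593 rad 52.3 z 115.0 Ftan -4.1 Frad 2.3 Fz 1.6 Mz 0.03
clk 8.50 phi 1.609 yawphi 1.612 rad 52.4 z 115.2 Ftan -4.7 Frad 2.0 Fz 2.0 Mz 0.04
clk 8.60 phi 1.629 yawphi 1.631 rad 52.4 z 115.3 Ftan -4.1 Frad 2.6 Fz 2.0 Mz -0.02
clk 8.70 phi 1.648 yawphi 1.650 rad 52.4 z 115.4 Ftan -3.5 Frad 2.7 Fz 2.2 Mz -0.03
```

```bash
python3 -m crank '[[19,0,1,-0.1,0,0,0.019]]' >/dev/null; python3 chk.py || exit
python3 -m crank '[[19,0,1,-0.1,0,0,0.019]]' >/dev/null; python3 chk.py || exit
python3 -m crank '[[19,0,1,-0.1,0,0,0.019]]' >/dev/null; python3 chk.py || exit
python3 -m crank '[[19,0,1,-0.1,0,0,0.019]]' >/dev/null; python3 chk.py || exit
python3 -m crank '[[19,0,1,-0.1,0,0,0.019]]' >/dev/null; python3 chk.py || exit
python3 -m crank '[[19,0,1,-0.1,0,0,0.019]]' >/dev/null; python3 chk.py || exit
python3 -m crank '[[19,0,1,-0.1,0,0,0.019]]' >/dev/null; python3 chk.py || exit
python3 -m crank '[[19,0,1,-0.1,0,0,0.019]]' >/dev/null; python3 chk.py || exit
python3 -m crank '[[19,0,1,-0.1,0,0,0.019]]' >/dev/null; python3 chk.py || exit
python3 -m crank '[[19,0,1,-0.1,0,0,0.019]]' >/dev/null; python3 chk.py || exit
python3 -m crank '[[19,0,1,-0.1,0,0,0.019]]' >/dev/null; python3 chk.py || exit
python3 -m crank '[[19,0,1,-0.1,0,0,0.019]]' >/dev/null; python3 chk.py || exit
python3 -m crank '[[19,0,1,-0.1,0,0,0.019]]' >/dev/null; python3 chk.py || exit
python3 -m crank '[[19,0,1,-0.1,0,0,0.019]]' >/dev/null; python3 chk.py || exit
python3 -m crank '[[19,0,1,-0.1,0,0,0.019]]' >/dev/null; python3 chk.py || exit
python3 -m crank '[[19,0,1,-0.1,0,0,0.019]]' >/dev/null; python3 chk.py || exit
python3 -m crank '[[19,0,1,-0.1,0,0,0.019]]' >/dev/null; python3 chk.py || exit
python3 -m crank '[[19,0,1,-0.1,0,0,0.019]]' >/dev/null; python3 chk.py || exit
python3 -m crank '[[19,0,1,-0.1,0,0,0.019]]' >/dev/null; python3 chk.py || exit
python3 -m crank '[[19,0,1,-0.1,0,0,0.019]]' >/dev/null; python3 chk.py || exit
python3 -m crank '[[19,0,1,-0.1,0,0,0.019]]' >/dev/null; python3 chk.py || exit
python3 -m crank '[[19,0,1,-0.1,0,0,0.019]]' >/dev/null; python3 chk.py || exit
python3 -m crank '[[19,0,1,-0.1,0,0,0.019]]' >/dev/null; python3 chk.py || exit
python3 -m crank '[[19,0,1,-0.1,0,0,0.019]]' >/dev/null; python3 chk.py || exit
python3 -m crank '[[19,0,1,-0.1,0,0,0.019]]' >/dev/null; python3 chk.py || exit
python3 -m crank '[[19,0,1,-0.1,0,0,0.019]]' >/dev/null; python3 chk.py || exit
python3 -m crank '[[19,0,1,-0.1,0,0,0.019]]' >/dev/null; python3 chk.py || exit
python3 -m crank '[[19,0,1,-0.1,0,0,0.019]]' >/dev/null; python3 chk.py || exit
```

```text
clk 8.80 phi 1.667 yawphi 1.669 rad 52.4 z 115.5 Ftan -4.0 Frad 1.8 Fz 1.5 Mz -0.02
clk 8.90 phi 1.686 yawphi 1.688 rad 52.4 z 115.6 Ftan -4.0 Frad 1.9 Fz 2.4 Mz 0.03
clk 9.00 phi 1.705 yawphi 1.707 rad 52.4 z 115.7 Ftan -3.7 Frad 2.5 Fz 1.5 Mz 0.01
clk 9.10 phi 1.724 yawphi 1.726 rad 52.4 z 115.8 Ftan -4.3 Frad 2.0 Fz 1.6 Mz 0.02
clk 9.20 phi 1.743 yawphi 1.745 rad 52.4 z 115.9 Ftan -5.1 Frad 1.0 Fz 2.1 Mz -0.01
clk 9.30 phi 1.762 yawphi 1.764 rad 52.4 z 116.0 Ftan -5.6 Frad 1.9 Fz 2.9 Mz 0.03
clk 9.40 phi 1.781 yawphi 1.783 rad 52.4 z 116.1 Ftan -3.4 Frad 1.5 Fz 2.5 Mz -0.03
clk 9.50 phi 1.801 yawphi 1.802 rad 52.4 z 116.2 Ftan -4.2 Frad 1.3 Fz 2.1 Mz 0.05
clk 9.60 phi 1.819 yawphi 1.821 rad 52.5 z 116.3 Ftan -4.2 Frad 1.4 Fz 1.8 Mz 0.00
clk 9.70 phi 1.839 yawphi 1.840 rad 52.5 z 116.4 Ftan -4.6 Frad 2.0 Fz 2.3 Mz 0.06
clk 9.80 phi 1.858 yawphi 1.859 rad 52.5 z 116.5 Ftan -4.1 Frad 2.8 Fz 1.5 Mz -0.02
clk 9.90 phi 1.877 yawphi 1.878 rad 52.4 z 116.6 Ftan -4.4 Frad 2.1 Fz 1.4 Mz 0.05
clk 10.00 phi 1.896 yawphi 1.897 rad 52.5 z 116.7 Ftan -5.3 Frad 1.0 Fz 2.5 Mz 0.08
clk 10.10 phi 1.915 yawphi 1.916 rad 52.5 z 116.7 Ftan -4.4 Frad 2.3 Fz 1.7 Mz 0.03
clk 10.20 phi 1.934 yawphi 1.935 rad 52.5 z 116.9 Ftan -4.0 Frad 1.7 Fz 1.6 Mz 0.06
clk 10.30 phi 1.953 yawphi 1.954 rad 52.5 z 117.0 Ftan -3.8 Frad 1.4 Fz 3.7 Mz 0.04
clk 10.40 phi 1.972 yawphi 1.973 rad 52.5 z 117.1 Ftan -4.2 Frad 1.5 Fz 2.8 Mz -0.00
clk 10.50 phi 1.991 yawphi 1.992 rad 52.5 z 117.2 Ftan -3.8 Frad 2.4 Fz 3.3 Mz 0.01
clk 10.60 phi 2.010 yawphi 2.011 rad 52.5 z 117.3 Ftan -5.0 Frad 1.6 Fz 2.9 Mz 0.01
clk 10.70 phi 2.030 yawphi 2.030 rad 52.5 z 117.4 Ftan -3.2 Frad 2.3 Fz 2.0 Mz 0.01
clk 10.80 phi 2.044 yawphi 2.049 rad 52.5 z 117.4 Ftan -8.2 Frad 1.1 Fz 2.5 Mz 0.01
```

Tangential force jumped to 8.2 N and the motion lagged, so this should be the stop. I'll make one tiny confirming nudge, then recentre, open and rise.

```bash
python3 -m crank '[[19,0,0.3,0,0,0,0.005]]' >/dev/null; python3 chk.py
python3 -m crank '[[19,0,-1.5,0,0,0,0],[19,0,-3.2,0,0,0,0]]' >/dev/null; python3 chk.py
python3 -m crank '[[40,0,0,0,0,0,0],[40,0,0,0,0,0,0],[40,0,0,0,0,0,0],[40,0,0,-30,0,0,0],[40,0,0,-60,0,0,0],[40,0,0,-100,0,0,0],[40,0,0,-130,0,0,0],[40,0,0,-130,0,0,0]]'; python3 chk.py
python3 - <<'E'
from h import *
m=np.array([np.cos(1.63),np.sin(1.63)]); g=np.array([503.9,147.1])-85*m; print(g)
s=manip.read_state(); print(s["joints"])
for yaw in(1.63,1.63+np.pi): print(yaw,"j6~",s["joints"][0]+np.pi/2-yaw)
go(480,0,280,0.06)
go(480,0,280,1.63)
E
```

```text
clk 10.90 phi 2.046 yawphi 2.054 rad 52.5 z 117.4 Ftan -7.1 Frad 1.9 Fz 3.3 Mz -0.00
clk 11.10 phi 1.998 yawphi 2.053 rad 52.3 z 117.3 Ftan -0.2 Frad 0.3 Fz -0.3 Mz 0.02
clock: 11.9
eef_pos: [544.3, 182.4, 251.9]
eef_rot: [3.139, -0.006, 0.67]
wrist_force: [0.0, -0.5, -0.0]
finger_gap: 37.6
finger_force: 0.0
clk 11.90 phi 2.005 yawphi 2.052 rad 53.7 z 251.9 Ftan 0.4 Frad -0.3 Fz -0.0 Mz 0.02
[508.92937297  62.24892218]
[ 2.59593876e-01  3.19525420e-01  1.38774512e+00 -1.71271071e-04
  1.42729361e+00  1.16085576e+00]
1.63 j6~ 0.2003902025942641
4.771592653589793 j6~ -2.941202450995529
shift [-163.5  103.2  -28.8] turn [ 0.001 -0.007  0.61 ]
shift [-163.5  103.2  -28.8] turn [ 0.006 -0.004 -0.96 ]
```

The stop holds: the tool no longer advances, at about 7 N. The fingers are clear of the lever. Next is the plate grip at about (509,62), closing along plate x (yaw 0.06).

```bash
python3 -c "
from h import *
go(508.9,62.2,98,0.059)"
```

```text
shift [-103.4   71.8  153.5] turn [ 0.001 -0.007  0.611]
```

```bash
python3 -m crank '[[50,-103,72,0,0,-0.007,0.611],[50,-103,72,0,0,-0.007,0.611],[50,-103,72,0,0,-0.007,0.611],[50,-103,72,20,0,-0.007,0.611],[50,-103,72,60,0,-0.007,0.611],[50,-103,72,90,0,-0.007,0.611],[50,-103,72,90,0,-0.007,0.611],[50,-103,72,90,0,-0.007,0.611]]' 
python3 - <<'E'
from h import *
go(508.9,62.2,98,0.059)
c=optics.calibration("wrist"); p,d=optics.camera("wrist"); cv2.imwrite("pics/w3.png",p[:,:,::-1])
import pickle; pickle.dump((c,p,d),open("pics/w3.pkl","wb"))
E
```

```text
clock: 12.7
eef_pos: [507.1, 61.8, 157.8]
eef_rot: [3.139, 0.007, 0.059]
wrist_force: [0.3, -0.4, 0.8]
finger_gap: 47.1
finger_force: 0.0
shift [ 2.2 -0.5 59.8] turn [ 0.002  0.007 -0.   ]
```

View pics/w3.png

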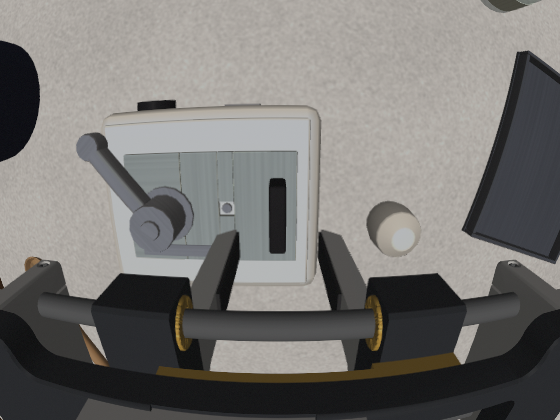

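The view shows the backed-off lever pointing up-left, with the black grip at (278,215) centred between the fingers. I'll go down and grip.

```bash
python3 -m crank '[[50,2,-0.5,20,0,0.007,0],[50,2,-0.5,40,0,0.007,0],[50,2,-0.5,52,0,0.007,0],[50,2,-0.5,59,0,0.007,0],[50,2,-0.5,59,0,0.007,0]]' 10
python3 -m crank '[[8,0,0,0,0,0,0],[8,0,0,0,0,0,0],[8,0,0,0,0,0,0],[8,0,0,0,0,0,0],[8,0,0,0,0,0,0],[8,0,0,0,0,0,0],[8,0,0,0,0,0,0]]' 10
python3 -m crank '[[0,0,0,0,0,0,0],[0,0,0,0,0,0,0],[0,0,0,0,0,0,0]]' 40
```

```text
clock: 13.25
eef_pos: [508.7, 62.3, 98.5]
eef_rot: [3.139, -0.0, 0.059]
wrist_force: [-0.1, -0.1, -0.1]
finger_gap: 47.5
finger_force: 0.0
clock: 13.95
eef_pos: [508.7, 62.3, 98.6]
eef_rot: [3.14, -0.001, 0.059]
wrist_force: [-0.1, 0.0, 3.3]
finger_gap: 12.0
finger_force: 10.0
clock: 14.25
eef_pos: [508.7, 62.3, 98.6]
eef_rot: [3.14, -0.001, 0.059]
wrist_force: [-1.8, -0.9, 5.1]
finger_gap: 11.9
finger_force: 40.0
```

```bash
python3 -m crank '[[0,0,0,-2,0,0,0],[0,0,0,-4,0,0,0],[0,0,0,-6,0,0,0],[0,0,0,-7.5,0,0,0],[0,0,0,-7.5,0,0,0],[0,0,0,-7.5,0,0,0]]'
python3 - <<'E'
from h import *
s=manip.read_state();print(s["wrist_force"],s["moment"])
# plate -x in tool axes
A=Rn.from_euler("xyz",s["eef_rot"]); print(A.inv().apply([-np.cos(1.63),-np.sin(1.63),0]))
c=optics.calibration("side");p,d=optics.camera("side");cv2.imwrite("pics/s2.png",cv2.resize(p[200:300,210:340,::-1],None,fx=5,fy=5,interpolation=cv2.INTER_CUBIC))
E
```

```text
clock: 14.85
eef_pos: [508.6, 62.3, 105.9]
eef_rot: [3.14, -0.0, 0.059]
wrist_force: [-0.1, 0.2, -1.1]
finger_gap: 12.1
finger_force: 40.0
[-0.05509632  0.18982058 -1.11450823] [-0.0806569   0.04323209 -0.00271751]
[3.53528300e-04 9.99997787e-01 2.07395228e-03]
```

View pics/s2.png

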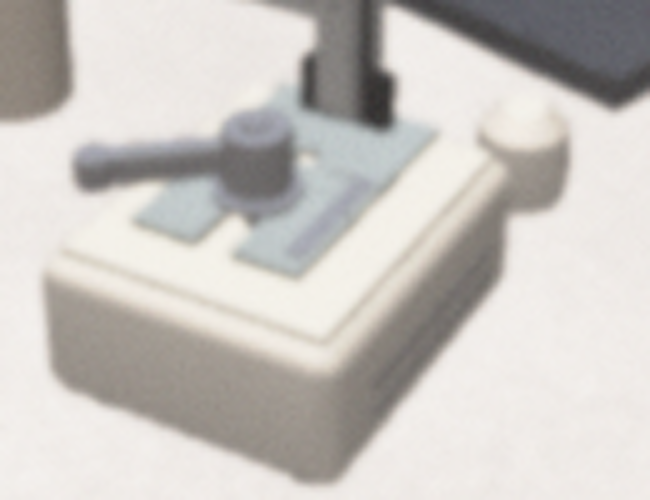

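The side view shows the plate held by the grip and up off the deck, under the raised washer. I'll draw it along tool +y slowly and watch the force.

```bash
python3 -m crank '[[0,0,2,0,0,0,0],[0,0,4,0,0,0,0],[0,0,7,0,0,0,0],[0,0,10,0,0,0,0]]' | sed -n '2p;4p'; python3 chk.py || exit
python3 -m crank '[[0,0,3,0,0,0,0],[0,0,7,0,0,0,0],[0,0,11,0,0,0,0],[0,0,15,0,0,0,0]]' | sed -n '2p;4p'; python3 chk.py || exit
python3 -m crank '[[0,0,4,0,0,0,0],[0,0,8,0,0,0,0],[0,0,12,0,0,0,0],[0,0,16,0,0,0,0],[0,0,20,0,0,0,0]]' | sed -n '2p;4p'; python3 chk.py || exit
python3 -m crank '[[0,0,5,0,0,0,0],[0,0,10,0,0,0,0],[0,0,15,0,0,0,0],[0,0,20,0,0,0,0],[0,0,25,0,0,0,0],[0,0,30,0,0,0,0],[0,0,35,0,0,0,0],[0,0,35,0,0,0,0]]' | sed -n '2p;4p'; python3 chk.py
python3 -m crank '[[0,0,0,-10,0,0,0],[0,0,0,-30,0,0,0],[0,0,0,-50,0,0,0],[0,0,0,-70,0,0,0],[0,0,0,-70,0,0,0],[0,0,0,-70,0,0,0]]'
python3 - <<'E'
from h import *
# tray inner centre from rim corners, z=24, seen by the top camera
K=np.array([[463,-169],[697,-224],[654,-413],[422,-354]]); print(K.mean(0), [np.arctan2(*(v)[::-1]) for v in (K[1]-K[0],K[2]-K[3],K[0]-K[3],K[1]-K[2])])
print(manip.read_state()["moment"])
p,d=optics.camera("top"); c=optics.calibration("top"); V=p.max(2).astype(int)
P0=np.load("pics/top0.npz"); m=np.zeros(V.shape,np.uint8); m[140:262,330:440]=(P0["p"].max(2)[140:262,330:440]<90)
k=max(cv2.findContours(m,0,1)[0],key=cv2.contourArea); h=cv2.approxPolyDP(cv2.convexHull(k),6,True)[:,0]; print([onz(c,*map(float,q),24)[:2].round().tolist() for q in h])
E
```

```text
eef_pos: [509.2, 52.0, 105.9]
wrist_force: [-0.2, -1.2, -1.4]
clk 15.30 phi 4.237 yawphi 2.663 rad 95.2 z 105.9 Ftan 1.2 Frad -0.3 Fz -1.4 Mz 0.02
eef_pos: [510.1, 37.0, 106.0]
wrist_force: [0.3, 0.1, -1.6]
clk 15.70 phi 4.237 yawphi 2.663 rad 110.3 z 106.0 Ftan -0.1 Frad 0.3 Fz -1.6 Mz -0.01
eef_pos: [511.3, 17.0, 106.0]
wrist_force: [-0.2, -1.0, -0.8]
clk 16.20 phi 4.236 yawphi 2.663 rad 130.3 z 106.0 Ftan 1.0 Frad -0.2 Fz -0.8 Mz 0.00
eef_pos: [513.4, -18.1, 106.1]
wrist_force: [0.0, 0.6, -1.5]
clk 17.00 phi 4.236 yawphi 2.664 rad 165.5 z 106.1 Ftan -0.6 Frad 0.0 Fz -1.5 Mz -0.01
clock: 17.6
eef_pos: [513.2, -17.2, 176.0]
eef_rot: [3.139, -0.001, 0.059]
wrist_force: [0.8, 0.2, -1.6]
finger_gap: 11.6
finger_force: 40.0
[ 559. -290.] [np.float64(-0.23085245852960706), np.float64(-0.2490313258433882), np.float64(1.3526997907038867), np.float64(1.3470910496920936)]
[-0.06082748 -0.0120507  -0.02024952]
[[696.0, -229.0], [655.0, -406.0], [423.0, -350.0], [467.0, -171.0]]
```

The plate came out freely and was lifted clear. Next I'll carry it over the tray, with plate x along the tray's y.

```bash
python3 -c "
from h import *
go(548.6,-336.7,120,-0.235)"
```

```text
shift [ 16.8 320.9  56. ] turn [0.002 0.    0.294]
```

```bash
python3 -m crank '[[0,1,20,0,0,0,0.02],[0,3,60,0,0,0,0.06],[0,5,100,0,0,0,0.1],[0,8,140,0,0,0,0.14],[0,10,180,0,0,0,0.18],[0,12,220,0,0,0,0.22],[0,14,260,0,0,0,0.26],[0,16,295,10,0,0,0.28],[0,17,315,25,0,0,0.294],[0,17,321,40,0,0,0.294]]'
python3 -m crank '[[0,0,0,8,0,0,0],[0,0,0,16,0,0,0],[0,0,0,16,0,0,0],[0,0,0,16,0,0,0]]'
python3 - <<'E'
from h import *
go(548.6,-336.7,120,-0.235)
c=optics.calibration("wrist"); p,d=optics.camera("wrist"); cv2.imwrite("pics/w4.png",p[:,:,::-1])
import pickle; pickle.dump((c,p,d),open("pics/w4.pkl","wb"))
E
```

```text
clock: 18.65
eef_pos: [548.4, -338.4, 134.3]
eef_rot: [3.14, 0.001, -0.237]
wrist_force: [-0.3, 0.8, -1.6]
finger_gap: 11.9
finger_force: 40.0
clock: 19.05
eef_pos: [549.5, -336.2, 121.3]
eef_rot: [3.14, -0.002, -0.234]
wrist_force: [-0.3, 0.1, -1.7]
finger_gap: 11.7
finger_force: 40.0
shift [-0.8  0.7  1.3] turn [ 0.002 -0.002  0.001]
```

View pics/w4.png

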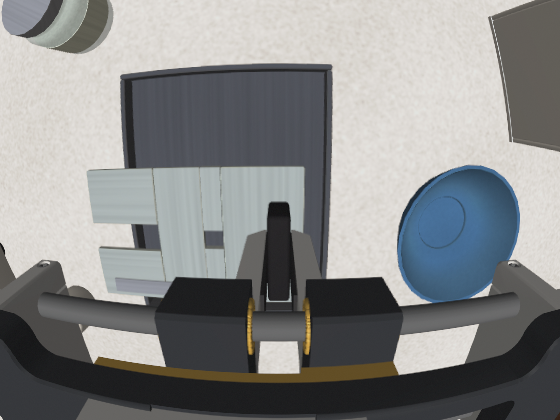

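The view shows the plate level in the gripper over the tray. The tray's left rim runs from (122,78) to (127,165) and the right rim from (331,68) to about (326,270). I'll check the tray position from these.

```bash
python3 - <<'E'
from h import *
import pickle
c,p,d=pickle.load(open("pics/w4.pkl","rb")); f=lambda u,v,z=24.:onz(c,u,v,z,True)[:2]
e=np.array([np.cos(1.336),np.sin(1.336)]); o=np.array([560,-289.]); n=np.array([np.cos(-.235),np.sin(-.235)])
for n_,q in(("L",(122,78)),("L",(126,160)),("R",(331,68)),("R",(329,150)),("R",(325,265))):
    w=f(*q); print(n_,w.round(),"along",((w-o)@e).round(1),"across",((w-o)@n).round(1))
E
```

```text
L [ 694. -226.] along 92.6 across 115.6
L [ 620. -209.] along 92.0 across 39.3
R [ 652. -408.] along -94.0 across 116.7
R [ 583. -390.] along -93.1 across 45.5
R [ 476. -366.] along -94.0 across -63.8
```

The tray centre is confirmed to within about 1 mm along the tight direction. I'll lower gently.

```bash
python3 -m crank '[[0,0,0,20,0,0,0],[0,0,0,40,0,0,0],[0,0,0,60,0,0,0],[0,0,0,78,0,0,0],[0,0,0,90,0,0,0],[0,0,0,98,0,0,0],[0,0,0,102,0,0,0],[0,0,0,104,0,0,0],[0,0,0,105,0,0,0],[0,0,0,105,0,0,0]]'
python3 -m crank '[[0,0,0,0.7,0,0,0],[0,0,0,1.4,0,0,0],[0,0,0,1.4,0,0,0]]'
python3 -m crank '[[0,0,0,0.5,0,0,0],[0,0,0,0.9,0,0,0],[0,0,0,0.9,0,0,0]]'
```

```text
clock: 20.1
eef_pos: [549.4, -337.3, 16.2]
eef_rot: [3.139, -0.002, -0.235]
wrist_force: [0.1, 0.1, -1.4]
finger_gap: 11.5
finger_force: 40.0
clock: 20.4
eef_pos: [549.2, -337.2, 14.4]
eef_rot: [3.14, -0.001, -0.235]
wrist_force: [0.4, -0.1, -2.1]
finger_gap: 11.6
finger_force: 40.0
clock: 20.7
eef_pos: [549.3, -337.3, 13.7]
eef_rot: [3.14, -0.001, -0.235]
wrist_force: [-0.5, -0.1, 0.7]
finger_gap: 11.8
finger_force: 40.0
```

```bash
python3 -m crank '[[0,0,0,0.3,0,0,0],[0,0,0,0.3,0,0,0]]'
python3 -m crank '[[16,0,0,0,0,0,0],[22,0,0,0,0,0,0],[22,0,0,0,0,0,0],[22,0,0,0,0,0,0],[22,0,0,0,0,0,0]]' 5
python3 -m crank '[[22,0,0,-8,0,0,0],[22,0,0,-20,0,0,0],[22,0,0,-50,0,0,0],[22,0,0,-100,0,0,0],[22,0,0,-150,0,0,0],[22,0,0,-190,0,0,0],[22,0,0,-190,0,0,0],[22,0,0,-190,0,0,0]]'
python3 - <<'E'
from h import *
p,d=optics.camera("wrist"); q,d2=optics.camera("top")
t=cv2.resize(q[130:270,160:440,::-1],None,fx=2,fy=2,interpolation=cv2.INTER_CUBIC)
cv2.imwrite("pics/fin.png",np.vstack([cv2.copyMakeBorder(t,0,0,0,0,0),p[:310,:,::-1]]))
E
```

```text
clock: 20.9
eef_pos: [549.3, -337.3, 13.7]
eef_rot: [3.14, -0.001, -0.235]
wrist_force: [-2.0, 1.1, 5.3]
finger_gap: 11.7
finger_force: 40.0
clock: 21.4
eef_pos: [549.2, -337.2, 13.1]
eef_rot: [3.14, -0.001, -0.235]
wrist_force: [0.4, -0.1, 0.7]
finger_gap: 20.5
finger_force: 0.0
clock: 22.2
eef_pos: [549.2, -336.8, 204.7]
eef_rot: [3.139, -0.003, -0.235]
wrist_force: [-0.2, -0.9, 0.2]
finger_gap: 20.8
finger_force: 0.0
```

View pics/fin.png

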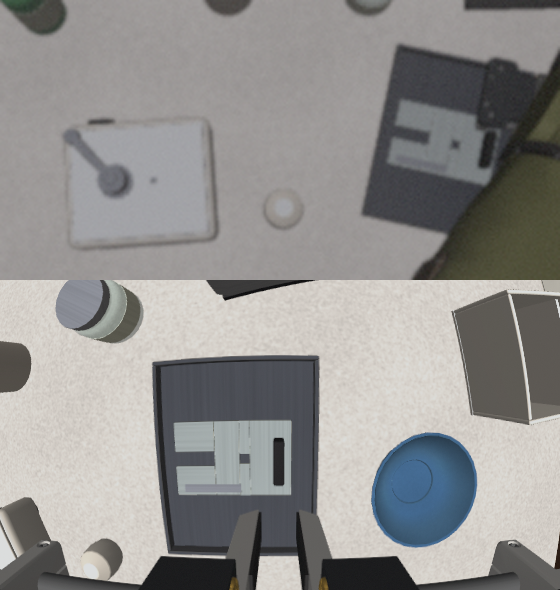

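The view shows the plate flat inside the tray with the grip upwards, the lever backed off, the timer and bowl in place, and the gripper clear.

```bash
python3 -c "
from cell import manip
print(manip.sign_off())"
```

```text
the job is handed in; nothing more can be done
None
```

I handed the job in at about 22 s: the nut gave clockwise at about 4 N and is backed off to its stop (about 8 N read there), and the plate came out without jamming and lies flat in the tray, grip up, with nothing else seen to have moved.

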